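# Mesh the drive wheel of the bench vice, wind it shut and bolt it

### The arm

A 7-joint arm with a two-finger parallel gripper is mounted at the origin on a cart in front of the work surface, level with it; the furniture and walls round the work are solid. World frame = base frame: x ahead of the robot, y to its left, z up, the work surface at z = 0. Lengths are in m, angles in rad, forces in N, time in s.
With the tool pointing down it reaches from about 0.425 to 0.825 m from the base axis. Payload 3.6 kg.
Tool frame: the origin (TCP) lies on the centre line of the jaws, within the pads' length; the fingertips stand 25 mm ahead of it and the grasp point (between the pads) lies 6 mm ahead of it; z points along the fingers, y is the line along which they close (so a half turn about z gives the same grasp; the last joint's range is limited). The gripper opens to 85 mm and grips with 20 to 120 N. Pads are 22 mm wide; open, the fingers measure 114 mm over their backs; the gripper's body (76 mm by 85 mm) begins 54 mm behind the grasp point. The pads swing forward as they close: fully open they stand 13 mm farther back than shut.
Start: joints at [1.079, 0.615, -0.013, 1.423, 0.008, 1.103, -0.04], TCP at [0.292, -0.581, 0.256] pointing down, gripper open.
Joint ranges: [-3.12, 3.12], [-0.3, 2.06], [-1.34, 1.32], [0.26, 2.42], [-1.36, 4.5], [0.01, 1.98], [-2.84, 2.84]. Speed limits (rad/s): [2.79, 2.79, 3.14, 3.14, 3.14, 3.14, 3.14].

### API

Orientations are given as a unit quaternion [x, y, z, w].
In Python, from cell import * gives the robot as it stands. The module is installed in compiled form; this text tells all that it offers.
- The arm moves only by the shell command python3 -m inch 'ROWS'. ROWS is JSON, a list of rows, each a list of 7 numbers: the shift along the tool's x, y, z in mm, then the turn, a rotation vector about the tool's x, y, z in degrees, then the opening, from 0 (shut) to 1 (fully open). In form: [[tx, ty, tz, ax, ay, az, gripper], ...]. A call has 1 to 5 rows; each row shifts and turns the commanded pose from where the row before left it, along the tool's axes as they then stand; what a row does not reach is not made up. A row lasts 1/10 s, in which the tool goes at most 50 mm and 8.59 degrees, less where a joint would pass 70% of its speed; a pose out of reach is approached as far as the arm can. A call is refused whole if a number of a shift passes 50 or a number of a turn 8.59, either way. A call with a gripper value outside its range is refused whole. The fingers move at their own pace and stop on an object; the grip force is fixed at half the most. Time passes only in rows, so rows that do not move let the fingers close. It gives the time, the measured TCP pose, the force, the opening and the grip force at its end, in the units of the state.
- read_state(): the state, without advancing time (a new reading comes with each control period).
- snapshot(name): name is "scene" or "top" or "wrist"; returns a dict with "frame" (400x640x3 uint8, blue, green, red), "z_map" (400x640 float32, m along the optical axis (not along the pixel's ray), 0 where there is no reading), "camera_matrix" (3x3 intrinsics, pixels), "rvec" (rotation vector, rad) and "tvec" (3), from world to camera coordinates, as OpenCV has them. Camera axes: x right, y down, z forward; pixel columns grow to the right and rows downward; lengths in m; the calibration is good to about 2 mm. A picture is of the moment at which its call begins.
- close_job(): hands the job in; it is judged then, once.
The state is a dict: "time": time; "qpos": joint angles; "joint_velocities": joint speeds; "effort": joint torques, N m; "tcp_pos": TCP position; "eef_rot": TCP orientation; "contact_force": force on the tool from outside, world axes, zero at the start; "wrist_torque": the same for the moment, N m; "width": finger opening in m; "grip_force": force on a finger pad.
Only numpy, scipy, OpenCV 4.12 (cv2) and the standard library are available. Lean on these libraries where they do the work, as an engineer would, in place of code of your own. Each camera call takes 0.05 s, during which the arm holds its last target. There are 200 camera calls.

### The job

Clamp the white handle shell in the crank vice. Turn the five-lobed drive wheel until its lobes stand over the slots of the slotted cup below, push it straight down until it is fully home, then wind it clockwise (seen from above) by its knob until it stops, so that the jaw holds the shell against the fence. Last, push the keeper bolt all the way in over the wheel and let go; leave the shell lying in the vice and do not shove the glue jar, solder spool, side cutters or flux tin about.

Things in the scene. Friction and masses are not known exactly. Their poses are not given: they have to be found in the camera images.
- vice: fixed crank vice. Round grey housing (radius 94 mm, top 45 mm high) with the drive on top, an arm (x +-28, to y +150 mm) for the bolt, and an aluminium bed (x +-55, to y -217 mm, top 30 mm high) with the clamp. Origin: on the bench under the vertical axis of cup and wheel; y points from bed to bolt, z up. Fence: fixed steel bar on the bed, inner face at y -186.5 mm, top 56 mm high. Place and yaw vary
- cup (a joint): turn of the slotted dark steel cup (176 mm across, wall top 67 mm above the bench, wall radius 56 to 88 mm, five radial slots 20 mm wide, 72 degrees apart). 0 at the start, grows clockwise seen from above, hard stop at 1.4 rad. Friction 0.25 N m, plus up to about 0.15 N m as the clamp closes. Drives the jaw 40 mm in 1.4 rad; stays where it is left
- wheel (a joint): turn of the aluminium wheel about the same axis: five lobes 15 mm wide, 18 mm thick, round underneath, to radius 75 mm. Grows clockwise from above, no stops, turns easily (0.03 N m) until meshed. Lobes stand over slots when wheel minus cup is a multiple of 1.2566 rad; 2.5 mm play either side, and the round undersides find the slot from about 0.08 rad off. Any of the five positions will do
- spindle (a joint): how far the wheel is pushed down, m: 0 raised (lobes' undersides 3 mm above the cup wall), 0.022 fully home (lobes' tops flush with the cup's rim, 66 mm above the bench). A tight sliding fit: stays where it is left, takes roughly 5 to 10 N of downward push. If the lobes are not over slots it stops after 3 mm
- knob (a point): middle of the wheel's upright black knob, a cylinder 22 mm in diameter and 43 mm tall (from 21.5 mm below to 21.5 mm above this point), 48 mm from the wheel's axis, on top of one lobe. The lobes' tops are 27 mm below this point. The knob is fixed to the wheel and goes round and down with it.
- hub_top (a point): top centre of the wheel's hub, a boss 36 mm across rising 24 mm above the lobes and crowned by a 20 mm cap screw 5 mm high: the place to press down. 117 mm above the bench when raised, 95 mm when home. z up.
- bolt_tab (a point): middle of the keeper bolt's upright steel tab (30 mm wide in the vice's x, 10 mm thick in y, from 27 mm below to 19 mm above this point; top 124 mm above the bench). Push its outer (+y) face towards the wheel's axis, along the vice's -y; about 3 N moves it. At the start it is 114 to 120 mm from the axis. Below it are only the bolt itself and its guide, 35 mm wide, top 78 mm high
- bolt (a joint): travel of the keeper bolt, m: near 0 at the start (withdrawn), 0.028 fully in, its tongue 4 mm over a lobe of the wheel. A lobe that stands there raised (wheel not home) blocks it. Stays where it is left.
- jaw (a joint): travel of the steel jaw towards the fence, m; 0 open, 0.040 shut (cup at its stop). The jaw moves only with the cup. It carries a sprung smooth black plastic pad, 100 mm long.
- pad_face (a point): middle of the face of the jaw's black pad that meets the shell; it yields up to 7 mm.
- shell: loose white handle half shell with a circuit board in it, 35 mm wide (its x), 212 mm long (its y), 20 mm high, lying on the bed between pad and fence, its length about along the vice's x axis. Origin: centre of its underside.
- jar: bystander: white glue jar with blue lid, 61 mm across, 73 mm high. Origin: centre of its underside.
- spool: bystander: reel of solder, 55 mm across, 30 mm high. Origin: centre of its underside.
- cutters: bystander: side cutters with red handles, 48 x 132 x 12 mm. Origin: centre of the underside.
- tin: bystander: flat round tin with red lid, 53 mm across, 20 mm high. Origin: centre of its underside.

How it is judged:
By the outcome, as a careful person would: the job done as asked, in the order asked, and still so for the second after the job is handed in, with the robot touching nothing.
It also fails if it takes over 64 s, if anything falls off the work surface, if the arm or the gripper's body presses on something with over 40 N, if the wrist force passes 120 N, or if a joint passes its speed limit or range.

## Working session

There is one attempt and no reset: what is moved stays moved. The work goes in short steps, Python scripts to look and compute and a shell command to move; the robot and the scene stay as the last step left them, time stands still between calls to the robot, and variables do not carry over. Pictures are saved under pics/ and viewed, at most 10 in all, crops included, and the job is handed in when it is done.

```bash
mkdir -p pics
cat > h.py <<'E'
from cell import *
import numpy as np, cv2
from scipy.spatial.transform import Rotation as R
def snap(n):
    s=snapshot(n); s['R']=cv2.Rodrigues(np.array(s['rvec'],float))[0]; s['t']=np.array(s['tvec'],float).reshape(3); s['K']=np.array(s['camera_matrix']); return s
def pts(s):
    z=s['z_map']; v,u=np.mgrid[:z.shape[0],:z.shape[1]]
    K=s['K']; c=np.stack([(u-K[0,2])/K[0,0]*z,(v-K[1,2])/K[1,1]*z,z],-1)
    w=(c-s['t'])@s['R']; w[z==0]=np.nan; return w
def ray(s,u,v,h):
    d=s['R'].T@np.array([(u-s['K'][0,2])/s['K'][0,0],(v-s['K'][1,2])/s['K'][1,1],1]); o=-s['R'].T@s['t']
    return o+d*(h-o[2])/d[2]
E
python3 - <<'E'
from h import *
for n in ('top','scene'):
    s=snap(n); cv2.imwrite(f'pics/{n}0.png',s['frame']); print(n,-s['R'].T@s['t'])
    np.save(n+'.npy',s,allow_pickle=True)
print(read_state())
E
```

```text
top [ 0.13434893 -0.10357383  1.37556479]
scene [-0.42850417  0.41243641  1.09906035]
{'time': 0.1, 'qpos': array([ 1.07849601,  0.61586001, -0.01263457,  1.42477249,  0.00810711,
        1.10340859, -0.04035823]), 'joint_velocities': array([-0.00051385, -0.00273909,  0.00200542, -0.00321032, -0.00021481,
        0.00067054, -0.00086302]), 'effort': array([ 1.73429249e-03, -4.70383644e+01,  2.60689734e-01, -1.71570897e+01,
        1.01931189e-02,  5.85219590e-03,  4.14211385e-06]), 'tcp_pos': array([ 0.29166728, -0.58016479,  0.25521831]), 'eef_rot': array([ 9.72985951e-01,  2.30861215e-01, -2.90068397e-04, -1.16353704e-03]), 'contact_force': array([ 0.42212272, -0.27790152,  0.58981372]), 'wrist_torque': array([ 0.05780496, -0.0362344 , -0.00875966]), 'grip_force': 0.0, 'width': 0.08530309074756394}
```

View pics/top0.png

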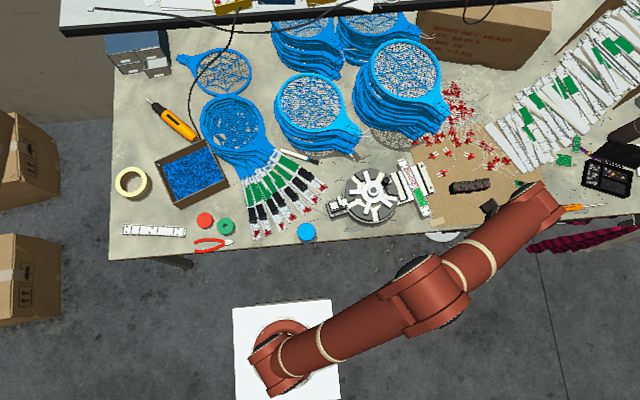

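View pics/scene0.png

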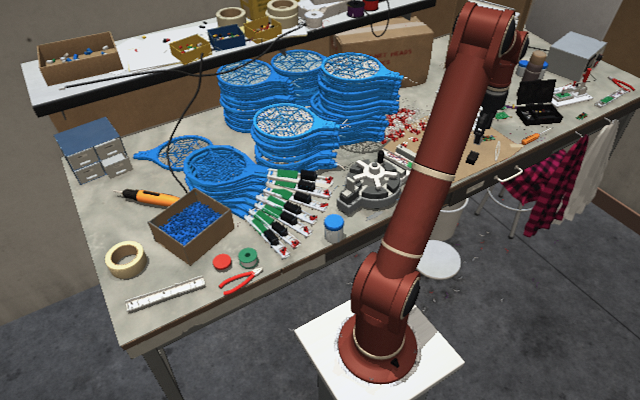

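The top view shows the vice at about (372,195), the bolt at (335,207) to its left, and the bed with the shell at (415,188). The bystanders are at lower left: tin (205,220), spool (226,226), cutters (212,245) and jar (307,231). In the scene view the vice is at about (375,180). Next I'll enlarge the vice and measure it.

Run:
```python
from h import *
s=np.load('top.npy',allow_pickle=True).item()
im=cv2.resize(s['frame'][140:250,290:450],(800,550),interpolation=cv2.INTER_CUBIC); cv2.imwrite('pics/topc.png',im)
w=pts(s)
print(w[195,372],w[207,335],w[188,415],w[231,307])
# heights grid around vice
P=w[150:245:5,320:446:6]; print((P[...,2]*1000).round())
c=w[195,372][:2]; m=(np.hypot(w[...,0]-c[0],w[...,1]-c[1])<.11)&(w[...,2]>.06)&(w[...,2]<.075)
ys,xs=np.nonzero(m); q=w[m]; print(len(q), cv2.minEnclosingCircle(q[:,:2].astype(np.float32)))
```

```text
[ 0.45276404 -0.31833043  0.11041599] [ 0.43207841 -0.20030251  0.07716584] [ 0.47963351 -0.47474655  0.04805686] [ 0.36295984 -0.10384461  0.07302234]
[[   8.   10.    2.   16.   31.   56.    1.   -3.   -6.   -0.   -1.    4.
    -1.    2.   -4.   -2.   -3.   -2.    0.    6.    2.]
 [  -6.   -4.   -1.   -1.    1.   15.   -0.   -1.    1.    1.    1.    2.
    -1.   -4.   -2.   -2.    7.    1.    1.    9.    2.]
 [  -2.    3.   -4.    3.   -4.   -1.   -0.   -3.    1.   -0.   -0.    3.
    -2.   36.   32.    0.    3.   -0.    4.   -4.    2.]
 [  -4.   -0.   -3.   -7.   -1.   -0.   -3.   -4.   -2.   -2.    2.    3.
    nan    1.   30.   -2.   34.   60.    1.   -3.    5.]
 [  -1.   -1.   -0.   -3.   -6.   -8.    0.   61.   70.   64.   -3.    1.
     1.    8.   32.   37.   33.   61.    1.    7.    5.]
 [   4.   -8.   -2.   -1.   -1.    0.   70.   61.   87.   66.   51.   68.
    51.   56.   38.   35.   28.   52.   55.    9.    4.]
 [ 106.    4.   -5.    3.    1.   65.   47.   70.   88.   46.   53.  134.
    66.   58.   29.   36.   44.   37.   56.    8.    2.]
 [ 106.  106.   -4.    0.   -2.
[... 911 characters left out ...]
   -3.   -1.   27.   41.   57.   45.   44.   -3.
     4.    0.   -1.   -7.   -7.   -4.   -4.    1.    2.]
 [   5.   -3.    1.    3.    7.    2.   -4.    1.   -3.   -2.    1.   -1.
    -1.   -4.    2.    7.    1.    2.   -3.    5.    3.]
 [  -4.    2.   -4.   -0.    2.    3.    4.   -1.   -1.   -6.   -2.   -0.
    -4.   -1.   -1.    2.    0.    1.   -0.   -1.   nan]
 [  -2.    3.    0.   -3.   -3.    2.    2.   -3.   -1.   -0.   -4.   -2.
    -5.  -14. -742. -746. -752. -752. -733. -741. -736.]
 [  -0.   -2.   -5.   -2.  -18. -753. -756. -742. -755. -746. -763. -749.
  -758. -759. -757. -754. -753. -754. -747. -738. -737.]]
910 ((0.46637415885925293, -0.31104862689971924), 0.1073804423213005)
```

View pics/topc.png

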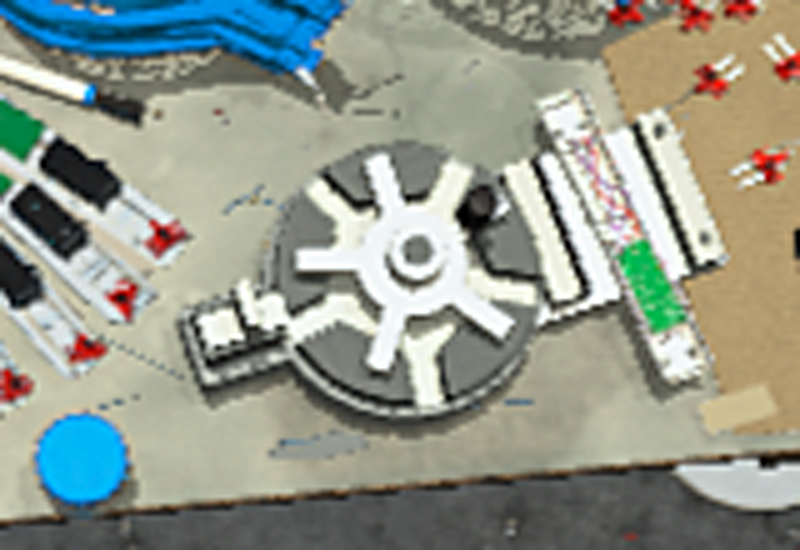

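The enlarged top view shows the hub at (413,253) and lobes toward (380,160), (305,260), (378,362), (510,330) and the knob at (480,205). Slots are at (455,185), (325,195), (310,320), (430,375) and (515,290), and the tab is at (262,310).

Run:
```python
from h import *
s=np.load('top.npy',allow_pickle=True).item(); c=lambda x,y,h: ray(s,290+(x+.5)/5-.5,140+(y+.5)/5-.5,h)
hub=c(415,250,.117); tab=c(258,308,.124); A=c(537,100,.0); 
print('hub',hub,'tab',tab)
print('yaw from tab',np.degrees(np.arctan2(*(tab-hub)[[1,0]])))
f1,f2=c(643,112,.056),c(718,262,.056); d=f1-f2; print('fence dir',np.degrees(np.arctan2(d[1],d[0])),f1,f2)
an=lambda p:np.degrees(np.arctan2(p[1]-hub[1],p[0]-hub[0]))
print('lobes mod72',[round(an(c(x,y,.088))%72,1) for x,y in[(378,157),(299,260),(377,366),(507,330)]], 'knob',c(484,203,.133),an(c(484,203,.133)))
print('slots mod72',[round(an(c(x,y,.05))%72,1) for x,y in[(463,168),(316,188),(298,330),(430,390),(530,293)]])
st=read_state(); Rt=R.from_quat(st['eef_rot'])
print('move in tool mm',1000*Rt.inv().apply(hub+[0,0,.22]-[0,0,.117]-st['tcp_pos']), Rt.as_matrix().round(3))
k=snap('wrist'); print('cam in tool',Rt.inv().apply(-k['R'].T@k['t']-st['tcp_pos']), 'cam axes in tool',(Rt.inv().as_matrix()@k['R'].T).round(2),k['K'][0,0])
```

```text
hub [ 0.46844248 -0.32128751  0.117     ] tab [ 0.43807103 -0.21794467  0.124     ]
yaw from tab 106.37754799688678
fence dir 17.243761465479796 [ 0.5667335  -0.49688679  0.056     ] [ 0.45858862 -0.53045376  0.056     ]
lobes mod72 [np.float64(8.8), np.float64(11.7), np.float64(12.6), np.float64(12.6)] knob [ 0.49070113 -0.36542888  0.133     ] -63.24009095431703
slots mod72 [np.float64(36.7), np.float64(36.5), np.float64(40.4), np.float64(43.0), np.float64(41.7)]
move in tool mm [ 274.23363595 -151.78136425   35.57493788] [[ 0.893  0.449 -0.001]
 [ 0.449 -0.893  0.002]
 [-0.    -0.002 -1.   ]]
cam in tool [ 0.07812339  0.00200575 -0.11820013] cam axes in tool [[ 0.   -0.95 -0.3 ]
 [ 1.    0.    0.  ]
 [-0.   -0.3   0.95]] 325.56472464348417
```

```bash
python3 -m inch '[[46,-25,0,0,0,0,1],[46,-25,0,0,0,0,1],[46,-25,0,0,0,0,1],[46,-25,0,0,0,0,1],[46,-25,0,0,0,0,1]]'; python3 -m inch '[[44,-25,0,0,0,0,1],[0,0,0,0,0,0,1],[0,0,0,0,0,0,1]]'
python3 - <<'E'
from h import *
k=snap('wrist'); np.save('w1.npy',k,allow_pickle=True); cv2.imwrite('pics/w1.png',k['frame']); st=read_state();print(st['tcp_pos'],st['eef_rot'],st['contact_force'])
E
```

```text
time: 0.65
tcp_pos: [0.4353, -0.3736, 0.2562]
eef_rot: [0.973, 0.231, -0.0, -0.0]
contact_force: [0.6, -1.5, -0.6]
width: 0.0855
grip_force: 0.0
time: 0.95
tcp_pos: [0.4632, -0.3321, 0.2561]
eef_rot: [0.972, 0.233, -0.0, -0.0]
contact_force: [-0.4, -1.0, 0.1]
width: 0.0854
grip_force: 0.0
[ 0.46191871 -0.33409481  0.25608103] [ 9.72965025e-01  2.30951700e-01 -5.96484361e-04  1.26198447e-04] [-0.50121804 -0.13208965  0.38186864]
```

View pics/w1.png

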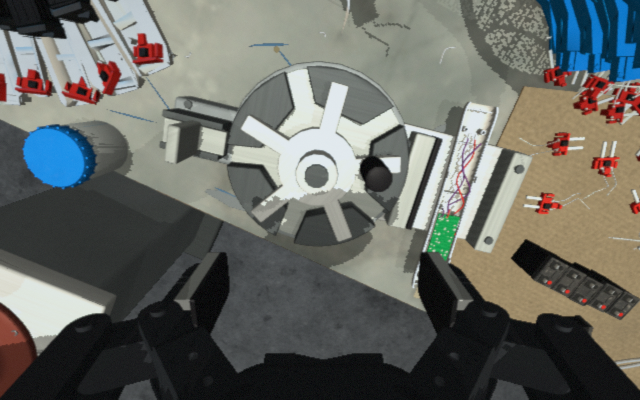

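The wrist view shows the hub cap at (316,176), the knob top at (377,178), the tab at (178,143), the jaw pad at (425,180), the shell at (460,180), and the fence at (500,200). I'll refine these numerically.

```bash
cat >> h.py <<'E'
def meas(k,zl=.09,c0=None,verbose=True):
    """hub centre, lobe phase, slot phase (deg mod 72), knob xy from a wrist view"""
    w=pts(k).reshape(-1,3); w=w[~np.isnan(w[:,0])]
    c=np.array([.4684,-.3213]) if c0 is None else np.array(c0)
    zh=zl+.024
    if c0 is None:
        for _ in range(6):
            m=(abs(w[:,2]-zh-.002)<.007)&(np.hypot(*(w[:,:2]-c).T)<.024); p=w[m][:,:2]; c=(cv2.minEnclosingCircle(p.astype(np.float32))[0]+p.mean(0))/2
    d=w[:,:2]-c; r=np.hypot(*d.T); a=np.arctan2(d[:,1],d[:,0])
    ph=lambda m:(np.degrees(np.angle(np.exp(5j*a[m]).mean()))/5%72, m.sum())
    lob=(abs(w[:,2]-zl)<.007)&(r>.045)&(r<.076)
    # slots: equalise by bins of angle: phase of mean depth
    ann=(r>.062)&(r<.085)&(w[:,2]<.075)&(w[:,2]>.035)
    b=np.round(np.degrees(a)).astype(int)%360
    H=np.array([ (w[ann&(b==i)][:,2].min() if (ann&(b==i)).sum()>2 else np.nan) for i in range(360)])
    low=(ann)&(w[:,2]<.055)
    km=(w[:,2]>zl+.040)&(r>.03)&(r<.066); kn=w[km]
    print('hub',c,'lobe',ph(lob),'slot',ph(low),'knob',kn.mean(0) if len(kn) else None,len(kn))
    kc=np.array(cv2.minEnclosingCircle(kn[:,:2].astype(np.float32))[0]) if len(kn) else None
    print('knobc',kc, np.degrees(np.arctan2(*(kc-c)[::-1])) if kc is not None else '', np.hypot(*(kc-c)) if kc is not None else '')
    return c,w
E
python3 - <<'E'
from h import *
k=np.load('w1.npy',allow_pickle=True).item()
c,w=meas(k); print('hubtop z',np.median(w[np.hypot(*(w[:,:2]-c).T)<.007][:,2]))
s=np.load('top.npy',allow_pickle=True).item()
# two-view check of hub cap & tab & knob (ray pairs): wrist pixels vs top pixels
def tri(a,ua,b,ub):
    f=lambda s,u:(-s['R'].T@s['t'],s['R'].T@np.array([(u[0]-s['K'][0,2])/s['K'][0,0],(u[1]-s['K'][1,2])/s['K'][1,1],1]))
    (o1,d1),(o2,d2)=f(a,ua),f(b,ub); t=np.linalg.lstsq(np.c_[d1,-d2],o2-o1,rcond=None)[0]; return (o1+d1*t[0]+o2+d2*t[1])/2
print('tri hub',tri(k,(316,176),s,(372.8,189.8)),'knob',tri(k,(377,179),s,(386.4,180.3)))
print('lobe tips',[ray(k,*u,.09)[:2].round(4) for u in [(340,85),(246,120)]])
a=lambda p:np.degrees(np.arctan2(p[1]-c[1],p[0]-c[0]))
print('lobes',[round(a(ray(k,*u,.09))%72,1) for u in[(340,85),(246,119),(258,216),(345,237)]])
print('slots',[round(a(ray(k,*u,.067))%72,1) for u in[(299,73),(389,121),(293,239),(232,153),(385,213)]])
W=pts(k); m=(W[...,2]>.105)&(np.hypot(W[...,0]-.438,W[...,1]+.215)<.035)
q=W[m]; print('tab',len(q),q.min(0),q.max(0),cv2.minAreaRect(q[:,:2].astype(np.float32)))
f=lambda u:ray(k,*u,.056)
d=f((530,153))-f((487,250)); print('fence dir',np.degrees(np.arctan2(d[1],d[0])))
d=f((441,137))-f((411,229)); print('jaw dir',np.degrees(np.arctan2(d[1],d[0])))
E
```

```text
hub [ 0.4737363  -0.32269829] lobe (np.float64(11.802953748273884), np.int64(2483)) slot (np.float64(39.49981809439102), np.int64(2137)) knob [ 0.46852539 -0.31934837  0.29123495] 26104
knobc [ 0.47398323 -0.32257628] 26.29356567679098 0.0002754224423970385
hubtop z 0.3127088220174728
tri hub [ 0.47058113 -0.32367736  0.10626727] knob [ 0.49397081 -0.36769057  0.12018482]
lobe tips [array([ 0.5452, -0.3082]), array([ 0.4837, -0.2498])]
lobes [np.float64(11.5), np.float64(9.7), np.float64(12.6), np.float64(12.3)]
slots [np.float64(38.1), np.float64(39.5), np.float64(45.2), np.float64(38.4), np.float64(43.7)]
tab 835 [ 0.431936   -0.21987749  0.10507433] [ 0.46232509 -0.20403829  0.12629287] ((0.4468819797039032, -0.21230560541152954), (0.030603749677538872, 0.010482891462743282), 13.31735610961914)
fence dir 12.874029439142092
jaw dir 14.512877668293935
```

```bash
python3 -m inch '[[0,0,0,0,0,-8.2,1],[0,0,0,0,0,-8.2,1],[0,0,0,0,0,-8.2,1],[0,0,0,0,0,-8.2,1],[0,0,0,0,0,-8.2,1]]' >/dev/null;  python3 -m inch '[[0,0,0,0,0,-8.2,1],[0,0,0,0,0,-8.2,1],[0,0,0,0,0,-8.2,1],[0,0,0,0,0,-8.2,1],[0,0,0,0,0,-8.2,1]]' >/dev/null; python3 -m inch '[[0,0,0,0,0,-8.2,1],[0,0,0,0,0,0,1],[0,0,0,0,0,0,1],[0,0,0,0,0,0,1]]'
sed -i 's/w=w\[~np.isnan(w\[:,0\])\]/w=w[w[:,2]<.15]/; s/zl=.09,/zl=.088,/' h.py
python3 - <<'E'
from h import *
k=snap('wrist'); np.save('w2.npy',k,allow_pickle=True); cv2.imwrite('pics/w2.png',k['frame']); st=read_state();print(st['tcp_pos'],st['qpos'].round(2))
for n in('w1','w2'):
    k=np.load(n+'.npy',allow_pickle=True).item(); c,w=meas(k); d=np.hypot(*(w[:,:2]-c).T); print('capz',np.median(w[d<.007][:,2]),'rim',np.median(w[(d>.06)&(d<.085)&(w[:,2]>.055)&(w[:,2]<.078)][:,2]))
    m=(w[:,2]>.105)&(np.hypot(w[:,0]-.442,w[:,1]+.213)<.035); print('tab',cv2.minAreaRect(w[m][:,:2].astype(np.float32)),w[m][:,2].max())
    m=(w[:,2]>.036)&(w[:,2]<.064)&(d<.11)&(d>.05); print('housing/cup outer',cv2.minEnclosingCircle(w[(abs(w[:,2]-.067)<.006)&(d<.092)&(d>.08)][:,:2].astype(np.float32)))
E
```

```text
time: 2.4
tcp_pos: [0.4617, -0.3347, 0.2562]
eef_rot: [0.525, 0.851, -0.0, -0.0]
contact_force: [0.2, -0.6, -0.1]
width: 0.0851
grip_force: 0.0
[ 0.4619715  -0.33431741  0.25628453] [ 0.88  0.52 -0.45  1.65  0.26  1.03  0.81]
hub [ 0.47383453 -0.32269581] lobe (np.float64(11.760374250922407), np.int64(2518)) slot (np.float64(39.51937160227423), np.int64(2134)) knob [ 0.49754935 -0.36352904  0.13481392] 634
knobc [ 0.49704716 -0.36438674] -60.891863887350006 0.04771749121834281
capz 0.11745816704884127 rim 0.0674254362915355
tab ((0.4468819797039032, -0.21230560541152954), (0.030603749677538872, 0.010482891462743282), 13.31735610961914) 0.1262928703511223
housing/cup outer ((0.4733004570007324, -0.32089537382125854), 0.0902135968208313)
hub [ 0.47263258 -0.32190353] lobe (np.float64(11.661124469317304), np.int64(2370)) slot (np.float64(39.52061865237541), np.int64(2118)) knob [ 0.49569464 -0.3626615   0.13470686] 556
knobc [ 0.49656415 -0.36399829] -60.38105062009337 0.048421988334814314
capz 0.11757992470569817 rim 0.06750935394880385
tab ((0.44665586948394775, -0.21148955821990967), (0.029888032004237175, 0.010416795499622822), 13.169361114501953) 0.12661247229404893
housing/cup outer ((0.47264063358306885, -0.3202480673789978), 0.09042350947856903)
```

View pics/w2.png

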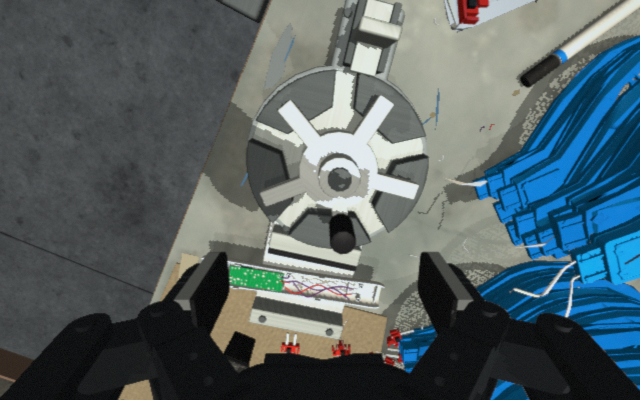

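The second wrist view agrees with the first: hub at (340,178), knob at (342,235), tab at (375,28). The hub is at (0.473,-0.322), the knob at -60.5°, and the nearest mesh is 27.8° CCW. Next I'll grasp the knob.

```bash
python3 -m inch '[[-21,9,0,0,0,0,0.7],[-21,9,0,0,0,0,0.7],[0,0,40,0,0,0,0.7],[0,0,40,0,0,0,0.7],[0,0,28,0,0,0,0.7]]'; python3 -m inch '[[0,0,20,0,0,0,0.7],[0,0,0,0,0,0,0.7],[0,0,0,0,0,0,0.7]]'
```

```text
time: 2.95
tcp_pos: [0.4963, -0.3628, 0.1457]
eef_rot: [0.524, 0.852, -0.0, -0.002]
contact_force: [-0.0, 0.1, 0.3]
width: 0.0598
grip_force: 0.0
time: 3.25
tcp_pos: [0.4977, -0.3632, 0.1287]
eef_rot: [0.524, 0.852, 0.0, 0.0]
contact_force: [-0.1, -0.1, 0.7]
width: 0.0599
grip_force: 0.0
```

```bash
python3 -m inch '[[0,0,0,0,0,0,0.1],[0,0,0,0,0,0,0],[0,0,0,0,0,0,0],[0,0,0,0,0,0,0],[0,0,0,0,0,0,0]]'; python3 -m inch '[[0.23,4.68,0,0,0,-5.6,0],[0.23,4.68,0,0,0,-5.6,0],[0.23,4.68,0,0,0,-5.6,0],[0.23,4.68,0,0,0,-5.6,0],[0.23,4.68,0,0,0,-5.6,0]]';python3 -m inch '[[0,0,0,0,0,0,0],[0,0,0,0,0,0,0],[0,0,0,0,0,0,0]]'
python3 - <<'E'
from h import *
k=snap('wrist'); c,w=meas(k); meas(k,c0=(.473,-.322)); st=read_state(); p=st['tcp_pos'][:2]-[.473,-.322]; print('tcp ang',np.degrees(np.arctan2(p[1],p[0])),np.hypot(*p))
E
```

```text
time: 3.75
tcp_pos: [0.4978, -0.364, 0.1297]
eef_rot: [0.523, 0.852, -0.0, 0.001]
contact_force: [-1.4, -0.8, 5.9]
width: 0.0202
grip_force: 58.6
time: 4.25
tcp_pos: [0.5145, -0.3462, 0.129]
eef_rot: [0.3, 0.954, 0.001, -0.001]
contact_force: [-3.4, 2.9, 6.0]
width: 0.0208
grip_force: 58.8
time: 4.55
tcp_pos: [0.5144, -0.3462, 0.1289]
eef_rot: [0.301, 0.953, 0.001, -0.001]
contact_force: [-2.6, 2.4, 5.1]
width: 0.0204
grip_force: 58.8
hub [ 0.47232564 -0.32220665] lobe (np.float64(43.64807513860991), np.int64(8067)) slot (np.float64(35.47072979182683), np.int64(1786)) knob [ 0.51237231 -0.34360994  0.13769357] 4866
knobc [ 0.50813514 -0.34013209] -26.59152821832263 0.04004549168715736
hub [ 0.473 -0.322] lobe (np.float64(43.81718632058412), np.int64(8098)) slot (np.float64(35.49553475282077), np.int64(1778)) knob [ 0.51237231 -0.34360994  0.13769357] 4866
knobc [ 0.50813514 -0.34013209] -27.296767139966832 0.03953796472686653
tcp ang -30.327914187776084 0.04801265300631415
```

```bash
python3 -m inch '[[0,0,0,0,0,0,0.7],[0,0,0,0,0,0,0.7],[0,0,0,0,0,0,0.7],[0,0,-40,0,0,0,0.7],[0,0,-40,0,0,0,0.7]]' >/dev/null; python3 -m inch '[[0,0,-40,0,0,0,0.7],[0,0,0,0,0,0,0],[0,0,0,0,0,0,0],[0,0,0,0,0,0,0],[0,0,0,0,0,0,0]]'
python3 - <<'E'
from h import *
k=snap('wrist'); c,w=meas(k); meas(k,c0=(.473,-.322)); st=read_state(); Rt=R.from_quat(st['eef_rot']); print('to hub mm',1000*Rt.inv().apply([*c,.117]-st['tcp_pos']),st['width'])
E
```

```text
time: 5.6
tcp_pos: [0.514, -0.3478, 0.2464]
eef_rot: [0.302, 0.953, 0.0, -0.002]
contact_force: [-0.6, 0.7, -0.3]
width: 0.0015
grip_force: 0.0
hub [ 0.47266383 -0.32227147] lobe (np.float64(43.6863368202048), np.int64(2766)) slot (np.float64(35.563859779598445), np.int64(857)) knob [ 0.5141089  -0.34454552  0.1342077 ] 650
knobc [ 0.51491022 -0.34517798] -28.467083316379252 0.04805690019518122
hub [ 0.473 -0.322] lobe (np.float64(43.812038422251575), np.int64(2773)) slot (np.float64(35.62217588381361), np.int64(850)) knob [ 0.5141089  -0.34454552  0.1342077 ] 650
knobc [ 0.51491022 -0.34517798] -28.944296103784854 0.047892434785227415
to hub mm [ 48.20074097  -2.96585684 129.79187998] 0.0004689934204069947
```

```bash
python3 -m inch '[[0,-2.1,0,0,0,0,0.7],[0,0,0,0,0,0,0.7],[0,0,40,0,0,0,0.7],[0,0,40,0,0,0,0.7],[0,0,38,0,0,0,0.7]]' >/dev/null; python3 -m inch '[[0,0,0,0,0,0,0.7],[0,0,0,0,0,0,0],[0,0,0,0,0,0,0],[0,0,0,0,0,0,0],[0,0,0,0,0,0,0]]';  python3 -m inch '[[0,0,0,0,0,0,0.7],[0,0,0,0,0,0,0.7],[0,0,0,0,0,0,0.7],[0,0,-40,0,0,0,0.7],[0,0,-40,0,0,0,0.7]]' >/dev/null; python3 -m inch '[[0,0,-38,0,0,0,0.7],[0,0,0,0,0,0,0],[0,0,0,0,0,0,0],[0,0,0,0,0,0,0],[0,0,0,0,0,0,0]]'
python3 - <<'E'
from h import *
k=snap('wrist'); c,w=meas(k); meas(k,c0=(.473,-.322)); st=read_state(); Rt=R.from_quat(st['eef_rot']); print('to hub mm',1000*Rt.inv().apply([*c,.117]-st['tcp_pos']),st['width'])
E
```

```text
time: 6.65
tcp_pos: [0.5159, -0.3501, 0.1332]
eef_rot: [0.302, 0.953, -0.0, 0.003]
contact_force: [0.2, 0.3, 4.7]
width: 0.0202
grip_force: 58.7
time: 7.65
tcp_pos: [0.5127, -0.3495, 0.2465]
eef_rot: [0.302, 0.953, 0.0, -0.002]
contact_force: [0.3, -0.2, -0.8]
width: 0.0017
grip_force: 0.0
hub [ 0.47271693 -0.3222499 ] lobe (np.float64(41.025057689242296), np.int64(2772)) slot (np.float64(36.65472434825113), np.int64(565)) knob [ 0.51303957 -0.34642561  0.13421242] 649
knobc [ 0.51379216 -0.34700245] -31.073802665294725 0.04795688394703434
hub [ 0.473 -0.322] lobe (np.float64(41.13641325574092), np.int64(2778)) slot (np.float64(36.66589453664849), np.int64(562)) knob [ 0.51303957 -0.34642561  0.13421242] 649
knobc [ 0.51379216 -0.34700245] -31.50508550794831 0.0478447742747164
to hub mm [ 48.08926493  -0.81237083 129.80406511] 0.00044135728508793706
```

```bash
python3 -m inch '[[24,-0.4,0,0,0,0,0],[24,-0.4,0,0,0,0,0],[0,0,35,0,0,0,0],[0,0,35,0,0,0,0],[0,0,28,0,0,0,0]]'; python3 -m inch '[[0,0,0,0,0,0,0],[0,0,3,0,0,0,0],[0,0,3,0,0,0,0],[0,0,3,0,0,0,0],[0,0,3,0,0,0,0]]'; python3 -m inch '[[0,0,3,0,0,0,0],[0,0,2,0,0,0,0],[0,0,2,0,0,0,0],[0,0,2,0,0,0,0],[0,0,0,0,0,0,0]]'
```

```text
time: 8.2
tcp_pos: [0.4728, -0.3224, 0.148]
eef_rot: [0.302, 0.953, 0.0, -0.001]
contact_force: [0.2, -0.2, 1.0]
width: -0.0004
grip_force: 0.0
time: 8.7
tcp_pos: [0.4748, -0.323, 0.1397]
eef_rot: [0.302, 0.953, -0.0, 0.001]
contact_force: [-1.8, 0.4, 6.3]
width: -0.0002
grip_force: 3.1
time: 9.2
tcp_pos: [0.4748, -0.323, 0.1307]
eef_rot: [0.302, 0.953, -0.0, 0.001]
contact_force: [-0.9, 0.4, 4.0]
width: 0.0002
grip_force: 2.2
```

```bash
python3 -m inch '[[0,0,3,0,0,0,0],[0,0,3,0,0,0,0],[0,0,2,0,0,0,0],[0,0,2,0,0,0,0],[0,0,0,0,0,0,0]]'; python3 -m inch '[[0,0,2,0,0,0,0],[0,0,2,0,0,0,0],[0,0,1,0,0,0,0],[0,0,0,0,0,0,0]]'
```

```text
time: 9.7
tcp_pos: [0.4748, -0.323, 0.1204]
eef_rot: [0.302, 0.953, -0.0, 0.001]
contact_force: [-0.2, 0.4, 4.7]
width: 0.0002
grip_force: 2.2
time: 10.1
tcp_pos: [0.475, -0.323, 0.1198]
eef_rot: [0.302, 0.953, -0.002, 0.002]
contact_force: [-7.4, 2.6, 29.7]
width: -0.0004
grip_force: 14.9
```

```bash
python3 -m inch '[[0,0,-30,0,0,0,0],[-16,0,-45,0,0,0,0],[-16,0,-45,0,0,0,0.7],[-16,0,0,0,0,0,0.7],[0,0,0,0,0,0,0.7]]';  python3 -m inch '[[0,0,0,0,0,0,0.7],[0,0,0,0,0,0,0.7]]'
python3 - <<'E'
from h import *
k=snap('wrist'); c,w=meas(k,zl=.066); meas(k,zl=.066,c0=(.4727,-.3222)); st=read_state(); Rt=R.from_quat(st['eef_rot']); print('to hub mm',1000*Rt.inv().apply([*c,.095]-st['tcp_pos']),st['tcp_pos'],st['width'],'capz',np.median(w[np.hypot(*(w[:,:2]-c).T)<.007][:,2]))
E
```

```text
time: 10.6
tcp_pos: [0.5148, -0.3516, 0.2357]
eef_rot: [0.302, 0.953, -0.0, 0.002]
contact_force: [0.1, 0.3, -0.9]
width: 0.0432
grip_force: 0.0
time: 10.8
tcp_pos: [0.5119, -0.3496, 0.2329]
eef_rot: [0.301, 0.954, 0.0, -0.002]
contact_force: [0.1, 0.3, -0.6]
width: 0.0597
grip_force: 0.0
hub [ 0.47267539 -0.32233592] lobe (np.float64(0.5216894001287454), np.int64(13224)) slot (np.float64(37.62761214278878), np.int64(1108)) knob [ 0.51285878 -0.34649913  0.11289799] 612
knobc [ 0.51410091 -0.34699729] -30.766114899100007 0.04821054403041621
hub [ 0.4727 -0.3222] lobe (np.float64(0.4276466949121926), np.int64(13222)) slot (np.float64(37.63488184855946), np.int64(1109)) knob [ 0.51285878 -0.34649913  0.11289799] 612
knobc [ 0.51410091 -0.34699729] -30.919720600233273 0.048259101927105225
to hub mm [ 47.45569145  -0.2718676  138.19385879] [ 0.5120691 -0.3496041  0.2330371] 0.059651455378031834 capz 0.095557575866327
```

```bash
python3 -m inch '[[-0.5,1.8,0,0,0,-2.4,0.7],[0,0,45,0,0,0,0.7],[0,0,45,0,0,0,0.7],[0,0,36,0,0,0,0.7],[0,0,0,0,0,0,0.7]]'; python3 -m inch '[[0,0,0,0,0,0,0.7],[0,0,0,0,0,0,0],[0,0,0,0,0,0,0],[0,0,0,0,0,0,0],[0,0,0,0,0,0,0]]'; python3 -m inch '[[0.26,-5.02,0,0,0,6,0],[0.26,-5.02,0,0,0,6,0],[0.26,-5.02,0,0,0,6,0],[0,0,0,0,0,0,0]]'
```

```text
time: 11.35
tcp_pos: [0.5101, -0.3473, 0.1025]
eef_rot: [0.281, 0.96, 0.001, -0.007]
contact_force: [0.1, -0.3, 0.5]
width: 0.0598
grip_force: 0.0
time: 11.85
tcp_pos: [0.5159, -0.3497, 0.1105]
eef_rot: [0.282, 0.96, -0.001, 0.002]
contact_force: [-0.9, 0.1, 5.4]
width: 0.0204
grip_force: 58.4
time: 12.25
tcp_pos: [0.5051, -0.3624, 0.1105]
eef_rot: [0.429, 0.903, -0.001, 0.002]
contact_force: [-1.9, -1.5, 6.1]
width: 0.0204
grip_force: 59.0
```

```bash
python3 -m inch '[[0.26,-5.02,0,0,0,6,0],[0.26,-5.02,0,0,0,6,0],[0.26,-5.02,0,0,0,6,0],[0.26,-5.02,0,0,0,6,0],[0.26,-5.02,0,0,0,6,0]]';python3 -m inch '[[0.26,-5.02,0,0,0,6,0],[0.26,-5.02,0,0,0,6,0],[0.26,-5.02,0,0,0,6,0],[0.26,-5.02,0,0,0,6,0],[0,0,0,0,0,0,0]]'; python3 -c "
from h import *
st=read_state();p=st['tcp_pos'][:2]-[.4727,-.3223];print(np.degrees(np.arctan2(p[1],p[0])),np.hypot(*p),st['qpos'].round(2),st['grip_force'])"
```

```text
time: 12.75
tcp_pos: [0.4811, -0.3742, 0.1105]
eef_rot: [0.649, 0.761, -0.003, 0.002]
contact_force: [-3.3, -4.0, 7.8]
width: 0.0203
grip_force: 59.1
time: 13.25
tcp_pos: [0.4585, -0.374, 0.1105]
eef_rot: [0.793, 0.609, -0.004, 0.001]
contact_force: [-6.2, -4.6, 10.5]
width: 0.0203
grip_force: 59.4
-105.35426308133896 0.05358532929701872 [ 0.75  0.7  -0.17  1.75  0.18  0.71  0.22] 59.41115140914917
```

```bash
python3 -m inch '[[0.06,-2.5,0,0,0,3,0],[0.06,-2.5,0,0,0,3,0],[0.03,-1.7,0,0,0,2,0],[0.03,-1.7,0,0,0,2,0],[0,0,0,0,0,0,0]]'; python3 -c "
from h import *
st=read_state();p=st['tcp_pos'][:2]-[.4727,-.3223];print(np.degrees(np.arctan2(p[1],p[0])),np.hypot(*p),st['contact_force'],st['grip_force'])"
```

```text
time: 13.75
tcp_pos: [0.4501, -0.3713, 0.1105]
eef_rot: [0.842, 0.539, -0.004, 0.001]
contact_force: [-8.4, -4.0, 11.9]
width: 0.0201
grip_force: 59.6
-114.6929706661009 0.05398293772984933 [-8.35644896 -4.01255943 11.91041689] 59.56344723701477
```

```bash
python3 -m inch '[[0.03,-1.7,0,0,0,2,0],[0.03,-1.7,0,0,0,2,0],[0,0,0,0,0,0,0]]'; python3 -m inch '[[0.03,-1.7,0,0,0,2,0],[0.03,-1.7,0,0,0,2,0],[0,0,0,0,0,0,0]]'; python3 -c "
from h import *
st=read_state();p=st['tcp_pos'][:2]-[.4727,-.3223];print(np.degrees(np.arctan2(p[1],p[0])),np.hypot(*p),st['contact_force'],st['grip_force'])
for n in('scene','wrist'): cv2.imwrite('pics/e_%s.png'%n,snap(n)['frame'])"
```

```text
time: 14.05
tcp_pos: [0.4493, -0.37, 0.1107]
eef_rot: [0.861, 0.508, -0.002, 0.003]
contact_force: [-4.3, -5.1, 8.1]
width: 0.0202
grip_force: 59.1
time: 14.35
tcp_pos: [0.4484, -0.3687, 0.1108]
eef_rot: [0.879, 0.478, -0.0, 0.005]
contact_force: [-1.7, -7.0, 5.8]
width: 0.0202
grip_force: 59.1
-117.59103069045564 0.05236689974161195 [-1.68138705 -7.01171035  5.77773513] 59.09830391407013
```

View pics/e_wrist.png

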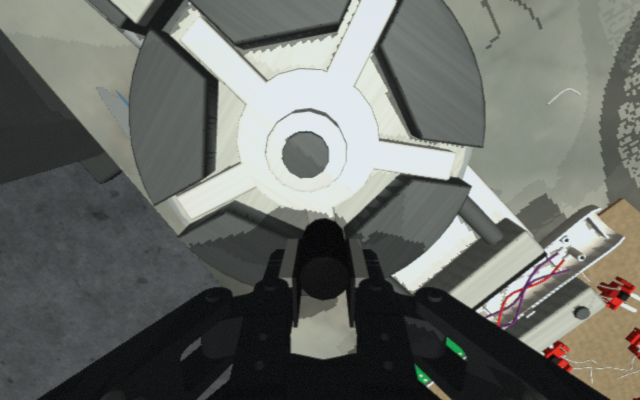

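The wrist view shows the wheel flush in the cup, the knob gripped at (323,260), and the jaw pad against the shell at (530,290). Winding has slowed, so I'll confirm the stop.

```bash
python3 -m inch '[[0.03,-2.5,0,0,0,0,0],[0,-2.5,0,0,0,0,0],[0,0,0,0,0,0,0]]'; python3 -m inch '[[0,-2.5,0,0,0,0,0],[0,0,0,0,0,0,0],[0,0,0,0,0,0,0]]'; python3 -c "
from h import *
st=read_state();p=st['tcp_pos'][:2]-[.4727,-.3223];print(np.degrees(np.arctan2(p[1],p[0])),np.hypot(*p),st['contact_force'],st['grip_force'])"
```

```text
time: 14.75
tcp_pos: [0.4475, -0.3681, 0.111]
eef_rot: [0.879, 0.477, 0.002, 0.009]
contact_force: [4.7, -10.1, -0.2]
width: 0.0204
grip_force: 58.9
time: 15.05
tcp_pos: [0.4473, -0.3679, 0.1111]
eef_rot: [0.879, 0.477, 0.003, 0.011]
contact_force: [7.2, -12.2, -2.8]
width: 0.0203
grip_force: 59.0
-119.12198427447477 0.05215078760586972 [  7.19185349 -12.15177279  -2.78038734] 59.029133319854736
```

```bash
python3 -m inch '[[0,0,0,0,0,0,0.4],[0,0,0,0,0,0,0.7],[0,0,0,0,0,0,0.7],[0,0,-45,0,0,0,0.7],[0,0,-45,0,0,0,0.7]]'; python3 -m inch '[[0,0,-40,0,0,0,0.7],[0,0,0,0,0,0,0],[0,0,0,0,0,0,0],[0,0,0,0,0,0,0]]'
python3 - <<'E'
from h import *
k=snap('wrist'); cv2.imwrite('pics/w3.png',k['frame']); c,w=meas(k,zl=.066); st=read_state(); Rt=R.from_quat(st['eef_rot']); print(st['tcp_pos'],st['width'],st['qpos'].round(2),'capz',np.median(w[np.hypot(*(w[:,:2]-c).T)<.007][:,2]))
m=(w[:,2]>.105)&(np.hypot(w[:,0]-.446,w[:,1]+.212)<.035); print('tab',m.sum(),cv2.minAreaRect(w[m][:,:2].astype(np.float32)) if m.sum() else'')
E
```

```text
time: 15.55
tcp_pos: [0.4408, -0.3578, 0.1977]
eef_rot: [0.877, 0.48, -0.001, -0.003]
contact_force: [0.8, -0.1, 0.6]
width: 0.0602
grip_force: 0.0
time: 15.95
tcp_pos: [0.4409, -0.3584, 0.2369]
eef_rot: [0.877, 0.48, -0.001, -0.002]
contact_force: [0.3, -0.6, -0.5]
width: 0.0162
grip_force: 0.0
hub [ 0.4734362 -0.3223283] lobe (np.float64(70.87776229860157), np.int64(12722)) slot (np.float64(33.5513019236692), np.int64(1091)) knob [ 0.45372784 -0.36515905  0.11280141] 592
knobc [ 0.45319253 -0.36629552] -114.72259034896015 0.04840374385479624
[ 0.44092608 -0.35845652  0.23655261] 0.009315643600253613 [ 0.72  0.51 -0.11  1.69  0.07  0.95  0.01] capz 0.0955072403211501
tab 1087 ((0.44681882858276367, -0.21219296753406525), (0.02960079349577427, 0.010202187113463879), 13.246341705322266)
```

View pics/w3.png

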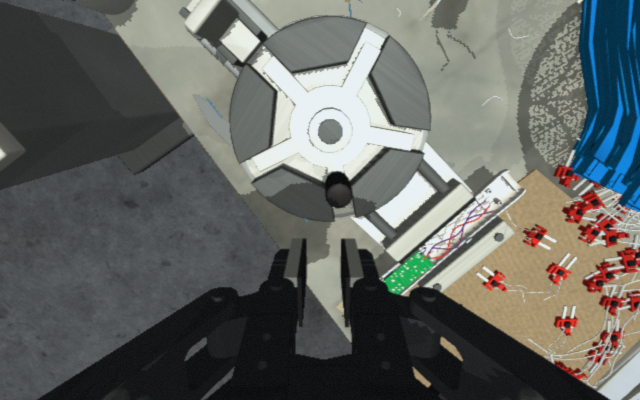

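The wrist view shows the wheel flush, the knob at (338,190) measuring -114.7°, and the shell at (450,235) clamped between pad and fence. The tab is at (237,42). Before moving to the bolt I'll check the obstacles near its outer side.

Run:
```python
from h import *
ax=np.radians(103.3); X=np.array([np.cos(ax),np.sin(ax)]); Y=np.array([np.sin(ax),-np.cos(ax)]); T=np.array([.4467,-.212])+.033*X
st=read_state(); Rt=R.from_quat(st['eef_rot']); print('target',T,'shift tool now',1000*Rt.inv().apply([*T,.2365]-st['tcp_pos']))
for n in('top','w1'):
    s=np.load(n+'.npy',allow_pickle=True).item(); w=pts(s).reshape(-1,3); d=w[:,:2]-T; a,b=d@X,d@Y
    for lo in range(-10,110,20): print(n,lo,[ (lambda q: round(float(np.percentile(q,98))*1000) if len(q) else -1)(w[(a>lo/1e3)&(a<lo/1e3+.02)&(b>j/1e3)&(b<j/1e3+.02)&(w[:,2]<.2)][:,2]) for j in range(-80,80,20)])
```

```text
target [ 0.43910836 -0.1798851 ] shift tool now [149.31145554 -97.96348218   0.55218306]
top -10 [4, 5, 74, 79, 78, 73, 110, 109]
top 10 [3, 4, 4, 3, 5, 93, 105, 106]
top 30 [4, 4, 5, 4, 90, 96, 90, 112]
top 50 [73, 73, 3, 4, 80, 92, 91, 113]
top 70 [78, 77, 75, 74, 82, 74, 95, 104]
top 90 [76, 77, 74, 4, 77, 75, 100, 99]
w1 -10 [2, 2, 0, 80, 79, 47, 111, 111]
w1 10 [2, 1, 1, 3, 2, 94, 103, 104]
w1 30 [1, 2, 2, 2, 2, 96, 93, 108]
w1 50 [72, 73, 71, 2, 80, 90, 91, 111]
w1 70 [74, 75, 74, 70, 81, 75, 95, 104]
w1 90 [75, 75, 74, 2, 74, 76, 96, 97]
```

```bash
python3 -m inch '[[37.3,-24.5,0,0,0,0,0],[37.3,-24.5,0,0,0,0,0],[37.3,-24.5,0,0,0,0,0],[37.3,-24.5,0,0,0,0,0],[0,0,0,0,0,-7.65,0]]' >/dev/null; python3 -m inch '[[0,0,0,0,0,-7.65,0],[0,0,0,0,0,-7.65,0],[0,0,0,0,0,-7.65,0],[0,0,0,0,0,-7.65,0],[0,0,0,0,0,-7.65,0]]' >/dev/null; python3 -m inch '[[0,0,0,0,0,0,0],[0,0,0,0,0,0,0],[0,0,0,0,0,0,0]]'
python3 - <<'E'
from h import *
k=snap('wrist'); st=read_state(); w=pts(k).reshape(-1,3); Rt=R.from_quat(st['eef_rot'])
m=(w[:,2]>.105)&(w[:,2]<.14)&(np.hypot(w[:,0]-.446,w[:,1]+.212)<.03); q=cv2.minAreaRect(w[m][:,:2].astype(np.float32)); print(m.sum(),q,'tab in tool mm',1000*Rt.inv().apply([*q[0],.124]-st['tcp_pos']))
E
```

```text
time: 17.3
tcp_pos: [0.4398, -0.1808, 0.2378]
eef_rot: [0.622, 0.783, -0.0, -0.001]
contact_force: [0.4, -0.1, -0.0]
width: 0.0001
grip_force: 0.0
713 ((0.44673973321914673, -0.21066108345985413), (0.029782257974147797, 0.009903951548039913), 14.358777046203613) tab in tool mm [-3.06295898e+01 -6.39162667e-02  1.13969229e+02]
```

```bash
python3 -m inch '[[0,0,40,0,0,0,0],[0,0,40,0,0,0,0],[0,0,26,0,0,0,0],[0,0,0,0,0,0,0]]';  python3 -m inch '[[-6,0,0,0,0,0,0],[-6,0,0,0,0,0,0],[-4,0,0,0,0,0,0],[-4,0,0,0,0,0,0],[0,0,0,0,0,0,0]]'; python3 -m inch '[[-4,0,0,0,0,0,0],[-4,0,0,0,0,0,0],[-4,0,0,0,0,0,0],[-4,0,0,0,0,0,0],[-3,0,0,0,0,0,0]]'
```

```text
time: 17.75
tcp_pos: [0.4378, -0.1801, 0.1295]
eef_rot: [0.621, 0.784, -0.001, -0.004]
contact_force: [-0.6, 0.3, 0.4]
width: 0.0
grip_force: 0.0
time: 18.25
tcp_pos: [0.4454, -0.2012, 0.1331]
eef_rot: [0.621, 0.783, 0.0, 0.001]
contact_force: [0.4, 0.4, 0.1]
width: 0.0001
grip_force: 0.0
time: 18.75
tcp_pos: [0.4485, -0.2164, 0.1323]
eef_rot: [0.621, 0.784, 0.001, -0.002]
contact_force: [-1.8, 12.5, 8.2]
width: 0.0002
grip_force: 5.9
```

```bash
python3 -m inch '[[0,0,0,0,0,0,0],[-2,0,0,0,0,0,0],[-2,0,0,0,0,0,0],[-2,0,0,0,0,0,0],[0,0,0,0,0,0,0]]'; python3 -m inch '[[-2,0,0,0,0,0,0],[-2,0,0,0,0,0,0],[0,0,0,0,0,0,0]]'
```

```text
time: 19.25
tcp_pos: [0.4486, -0.2167, 0.1324]
eef_rot: [0.619, 0.785, 0.002, -0.006]
contact_force: [-3.9, 17.0, 11.7]
width: 0.0
grip_force: 8.8
time: 19.55
tcp_pos: [0.4487, -0.2169, 0.1324]
eef_rot: [0.618, 0.786, 0.003, -0.009]
contact_force: [-5.3, 22.9, 16.7]
width: -0.0002
grip_force: 12.1
```

```bash
python3 -m inch '[[15,0,0,0,0,0,0],[10,0,0,0,0,0,0],[0,0,-40,0,0,0,0],[0,0,-40,0,0,0,0],[0,0,-26,0,0,0,0]]'>/dev/null; python3 -m inch '[[10,0,0,0,0,0,0],[0,0,0,0,0,0,0],[0,0,0,0,0,0,0]]'
python3 - <<'E'
from h import *
k=snap('wrist'); cv2.imwrite('pics/w4.png',k['frame']); st=read_state(); w=pts(k).reshape(-1,3); Rt=R.from_quat(st['eef_rot'])
m=(w[:,2]>.105)&(w[:,2]<.14)&(np.hypot(w[:,0]-.450,w[:,1]+.230)<.035); q=cv2.minAreaRect(w[m][:,:2].astype(np.float32)); print(m.sum(),q,'dist from axis',np.hypot(*(np.array(q[0])-[.473,-.3223])),'tab in tool mm',1000*Rt.inv().apply([*q[0],.124]-st['tcp_pos']))
E
```

```text
time: 20.35
tcp_pos: [0.4423, -0.195, 0.2372]
eef_rot: [0.621, 0.784, -0.001, -0.001]
contact_force: [-0.2, -0.3, -0.2]
width: -0.0002
grip_force: 0.0
430 ((0.45162591338157654, -0.23162537813186646), (0.03001638501882553, 0.008491861633956432), 13.771086692810059) dist from axis 0.09315974790488038 tab in tool mm [-37.85929493   0.96888704 112.96648879]
```

View pics/w4.png

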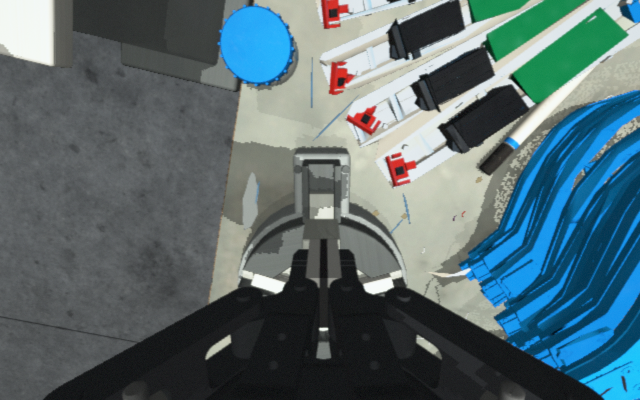

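The tab sits at about (320,230), partly hidden by the fingers, and seems to be only about 21 mm in. I'll look at it unobstructed.

```bash
python3 -m inch '[[-45,0,0,0,0,0,0],[-45,0,0,0,0,0,0],[-20,0,0,0,0,0,0],[0,0,0,0,0,0,0],[0,0,0,0,0,0,0]]'
python3 - <<'E'
from h import *
k=snap('wrist'); cv2.imwrite('pics/w5.png',cv2.resize(k['frame'][0:250,160:480],(800,600))); st=read_state(); w=pts(k).reshape(-1,3); Rt=R.from_quat(st['eef_rot'])
m=(w[:,2]>.105)&(w[:,2]<.14)&(np.hypot(w[:,0]-.450,w[:,1]+.230)<.035); q=cv2.minAreaRect(w[m][:,:2].astype(np.float32)); print(m.sum(),q,'dist',np.hypot(*(np.array(q[0])-[.473,-.3223])),'tab in tool mm',1000*Rt.inv().apply([*q[0],.124]-st['tcp_pos']))
c,w=meas(k,zl=.066);print('capz',np.median(w[np.hypot(*(w[:,:2]-c).T)<.007][:,2]))
X=np.array([-.23,.973]);Y=np.array([.973,.23]);d=w[:,:2]-c;a,b=d@X,d@Y
for lo in range(40,150,6): print(lo,[(lambda q: round(float(np.median(q))*1000) if len(q) else -1)(w[(a>lo/1e3)&(a<lo/1e3+.006)&(b>j/1e3)&(b<j/1e3+.006)][:,2]) for j in range(-24,24,6)])
E
```

```text
time: 20.9
tcp_pos: [0.4678, -0.3012, 0.2368]
eef_rot: [0.621, 0.783, 0.0, -0.002]
contact_force: [0.1, 0.6, 0.5]
width: 0.0001
grip_force: 0.0
646 ((0.4517621695995331, -0.23337598145008087), (0.029648693278431892, 0.009274649433791637), 13.176017761230469) dist 0.0914249775235704 tab in tool mm [ 68.52210088  -0.31867778 113.4435644 ]
hub [ 0.47304526 -0.32125227] lobe (np.float64(0.9006617500749943), np.int64(8908)) slot (np.float64(32.56515312632446), np.int64(408)) knob [ 0.45118782 -0.3639874   0.112573  ] 418
knobc [ 0.45291227 -0.3657138 ] -114.36187553637946 0.04880743507840049
capz 0.09548373262425265
40 [49, 49, 49, 66, 66, 66, 49, 48]
46 [68, 50, 49, 66, 66, 66, 66, 67]
52 [68, 67, 49, 66, 66, 67, 67, 67]
58 [68, 68, 67, 67, 67, 67, 68, 68]
64 [68, 68, 79, 79, 79, 78, 68, 68]
70 [68, 68, 78, 78, 79, 78, 67, 67]
76 [68, 67, 78, 79, 79, 78, 68, 68]
82 [58, 123, 124, 123, 123, 124, 123, 46]
88 [45, 124, 125, 124, 125, 125, 124, 46]
94 [46, 78, 79, 79, 79, 79, 78, 45]
100 [45, 77, 78, 78, 79, 78, 78, 45]
106 [45, 77, 78, 79, 79, 78, 78, 46]
112 [46, 77, 78, 79, 79, 78, 77, 45]
118 [45, 78, 70, 70, 70, 70, 77, 46]
124 [45, 77, 70, 69, 70, 70, 78, 46]
130 [48, 77, 69, 70, 69, 70, 78, 48]
136 [46, 77, 70, 69, 70, 70, 78, 46]
142 [45, 77, 69, 69, 70, 70, 78, 45]
148 [42, -1, 42, 43, 43, 42, -1, 43]
```

View pics/w5.png

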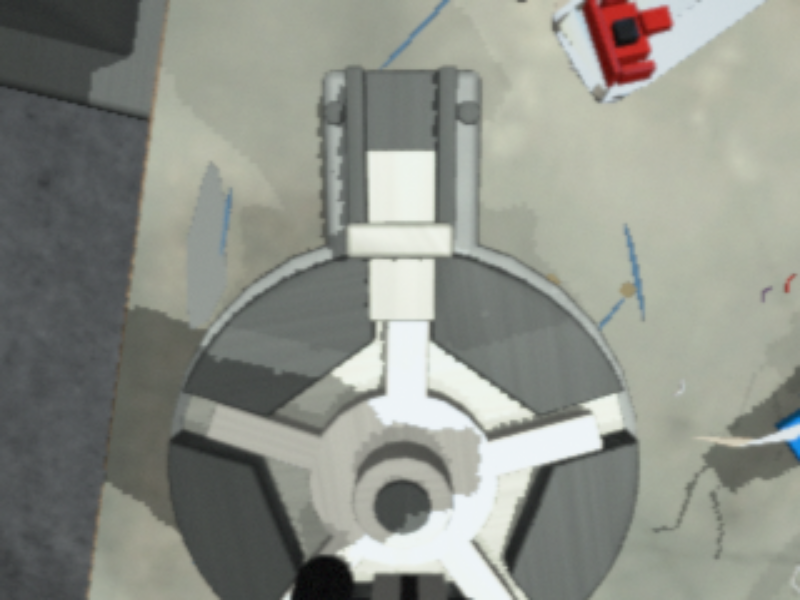

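The tab stands at (400,240) in this crop, and the tongue end at (400,320) lies over the lobe. The bolt moved about 22.5 mm and then held against 23 N. I'll push again, lower on the tab, to make sure that's the end stop.

```bash
python3 -m inch '[[45,0,0,0,0,0,0],[45,0,0,0,0,0,0],[8,0,0,0,0,0,0],[0,0,0,0,0,0,0],[0,0,40,0,0,0,0]]'>/dev/null; python3 -m inch '[[0,0,40,0,0,0,0],[0,0,34,0,0,0,0],[0,0,0,0,0,0,0],[-6,0,0,0,0,0,0],[-4,0,0,0,0,0,0]]'; python3 -m inch '[[-3,0,0,0,0,0,0],[-3,0,0,0,0,0,0],[-3,0,0,0,0,0,0],[-3,0,0,0,0,0,0],[0,0,0,0,0,0,0]]'; python3 -m inch '[[-3,0,0,0,0,0,0],[-3,0,0,0,0,0,0],[0,0,0,0,0,0,0]]'
```

```text
time: 21.95
tcp_pos: [0.4493, -0.2161, 0.1258]
eef_rot: [0.622, 0.783, 0.001, 0.001]
contact_force: [-0.3, 7.6, -1.1]
width: 0.0002
grip_force: 3.4
time: 22.45
tcp_pos: [0.4495, -0.2166, 0.1259]
eef_rot: [0.618, 0.786, 0.004, -0.007]
contact_force: [-6.6, 20.4, 10.2]
width: 0.0004
grip_force: 11.0
time: 22.75
tcp_pos: [0.4496, -0.2169, 0.1259]
eef_rot: [0.617, 0.787, 0.005, -0.011]
contact_force: [-8.4, 31.1, 16.0]
width: 0.0003
grip_force: 15.9
```

The stop is in the same place at 31 N, so the bolt is fully in. I'll retreat and make a final check.

```bash
python3 -m inch '[[20,0,0,0,0,0,0],[10,0,0,0,0,0,0],[0,0,-45,0,0,0,0],[0,0,-45,0,0,0,0],[-45,0,-20,0,0,0,0]]'>/dev/null; python3 -m inch '[[-45,0,0,0,0,0,0],[-30,0,0,0,0,0,0],[0,0,0,0,0,0,0],[0,0,0,0,0,0,0]]'
python3 - <<'E'
from h import *
k=snap('wrist'); c,w=meas(k,zl=.066);print('capz',np.median(w[np.hypot(*(w[:,:2]-c).T)<.007][:,2]))
m=(w[:,2]>.105)&(w[:,2]<.14)&(np.hypot(w[:,0]-.450,w[:,1]+.230)<.035); q=cv2.minAreaRect(w[m][:,:2].astype(np.float32)); print(q,np.hypot(*(np.array(q[0])-c)))
a=np.load('top.npy',allow_pickle=True).item()['frame']; s=snap('top'); b=s['frame']
print('bystander diff',np.abs(a[205:260,190:245].astype(int)-b[205:260,190:245]).max(),np.abs(a[220:243,296:319].astype(int)-b[220:243,296:319]).max())
cv2.imwrite('pics/end.png',cv2.resize(b[120:260,180:460],(800,400)))
E
```

```text
time: 23.65
tcp_pos: [0.4727, -0.3231, 0.2352]
eef_rot: [0.623, 0.783, -0.0, 0.001]
contact_force: [0.6, 1.3, -0.3]
width: -0.0001
grip_force: 0.0
hub [ 0.47303197 -0.32168332] lobe (np.float64(0.541663110839205), np.int64(10536)) slot (np.float64(32.89959341738732), np.int64(501)) knob [ 0.45321141 -0.36430965  0.11254759] 567
knobc [ 0.45310822 -0.36548975] -114.45667818634877 0.04812441042101222
capz 0.09555439333187468
((0.45188337564468384, -0.23330144584178925), (0.029230546206235886, 0.009806638583540916), 13.329116821289062) 0.09087694758311234
bystander diff 10 15
```

View pics/end.png

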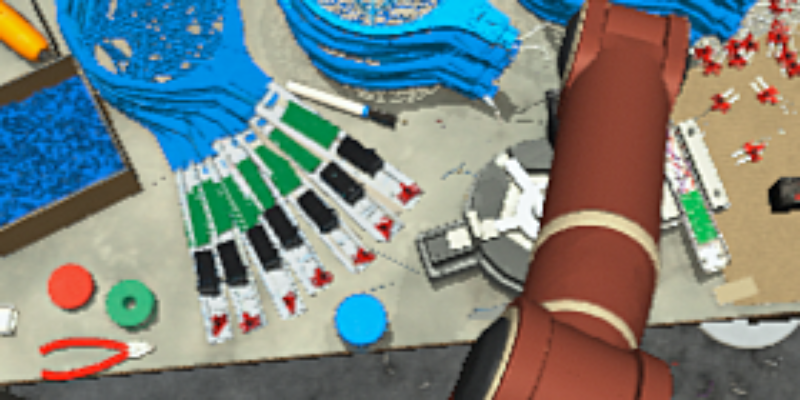

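The final top view shows the tin (70,287), spool (130,303), cutters (95,355) and jar (360,320) unmoved, with the shell still in the vice at (700,210).

```bash
python3 -c "
from cell import *
print(close_job())"
```

```text
the job is handed in; nothing more can be done
None
```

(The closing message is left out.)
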